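# Seat, clamp and start a canister leak check

### The arm

A 6-joint arm with a two-finger parallel gripper is mounted at the origin on a cart in front of the work surface, level with it; the furniture and walls round the work are solid. World frame = base frame: x ahead of the robot, y to its left, z up, the work surface at z = 0. Lengths are in m, angles in rad, forces in N, time in s.
With the tool pointing down it reaches from about 0.375 to 0.9 m from the base axis. Payload 3.1 kg.
Tool frame: the origin (TCP) lies midway between the tips of the shut fingers; the grasp point (between the pads) lies 19 mm behind it; x points along the fingers, y is the direction in which the jaws open and shut, and the axes are right-handed (so a half turn about x gives the same grasp; the last joint's range is limited). The gripper opens to 85 mm and grips with 20 to 120 N. Pads are 22 mm wide; open, the fingers measure 114 mm over their backs; the gripper's body (76 mm by 85 mm) begins 54 mm behind the grasp point. The pads swing forward as they close: fully open they stand 13 mm farther back than shut.
Start: joints at [1.151, 0.527, 1.433, -0, 1.181, -0.178], TCP at [0.149, 0.607, 0.231] pointing down, gripper open.
Joint ranges: [-3.08, 3.08], [-0.75, 2.2], [0.22, 2.44], [-1.43, 4.57], [0, 2.65], [-2.85, 2.85]. Speed limits (rad/s): [2.79, 2.79, 3.14, 3.14, 3.14, 3.14].

### API

Orientations are given as a unit quaternion [x, y, z, w].
In Python, from bench import robot gives the robot as it stands.
- The arm moves only by the tool carry_out, never from a script. Its argument "series" is a list of rows, each a list of 3 entries, a list of its own where there are three numbers: the closure, from 0 (fully open) to 1 (shut), then the shift along the tool's x, y, z in cm, then the turn about the tool's x in degrees. In form: [[fingers, [x, y, z], roll], ...]. A call has 1 to 20 rows; each row shifts and turns the commanded pose from where the row before left it, along the tool's axes as they then stand; what a row does not reach is not made up. A row lasts 1/12 s, in which the tool goes at most 41.7 mm and 7.16 degrees, less where a joint would pass 70% of its speed; a pose out of reach is approached as far as the arm can. A call is refused whole if a number of a shift passes 4.17 or a number of a turn 7.16, either way. A call with a gripper value outside its range is refused whole. The fingers move at their own pace and stop on an object; "newtons" is the grip in N (left out, the last holds). Time passes only in rows, so rows that do not move let the fingers close. It gives the time, the measured TCP pose, the force and the opening at its end, in the units of the state.
- robot.read_state(): the state, without advancing time (a new reading comes with each control period).
- robot.get_image(name): name is "side" or "top" or "wrist"; returns a dict with "frame" (384x512x3 uint8, blue, green, red), "camera_matrix" (3x3 intrinsics, pixels), "rvec" (rotation vector, rad) and "tvec" (3), from world to camera coordinates, as OpenCV has them. Camera axes: x right, y down, z forward; pixel columns grow to the right and rows downward; lengths in m; the calibration is good to about 2 mm. A picture is of the moment at which its call begins. There is no depth.
- robot.close_job(): hands the job in, once; it reports no verdict.
The state is a dict: "t": time; "qpos": joint angles; "joint_velocities": joint speeds; "joint_efforts": joint torques, N m; "ee_pos": TCP position; "orientation": TCP orientation; "ft_force": force on the tool from outside, world axes, zero at the start; "torque": the same for the moment, N m; "opening": finger opening in m.
Only numpy, scipy, OpenCV 4.12 (cv2) and the standard library are available. Lean on these libraries where they do the work, as an engineer would, in place of code of your own. Each camera call takes 0.05 s, during which the arm holds its last target.

### The job

Start the leak check of the flat blue-lidded canister that stands too high in the test nest, with light touches of the fingers: first push the canister straight down until it is fully home in the nest, then push the red clamp handle over until the toggle clamp is fully closed on the lid, and then press the green start button all the way in and let go, on the low black-topped test box that lies on the bench beside the nest. Lift nothing, do not press the red button, and leave the other things on the bench where they are.

Things in the scene. Friction and masses are not known exactly. Their poses are not given: they have to be found in the camera images.
- clamp_nest: test nest with a toggle clamp, fixed to the bench: base plate 110 mm (x) by 170 mm (y), its top 16 mm above the bench; origin under the middle of the plate at bench height, z up. A round guide ring (88 mm outside, 38 mm tall above the bench) round the pocket has its axis at y = -30 mm; the clamp pivot is at y = +54 mm.
- canister_lid (a point): centre of the top face of the flat black canister with the blue lid (62 mm across, 25.5 mm tall) that stands loose in the nest's pocket. It stands on the nest's lift-out pad, 8 mm too high: the lid is then about 51.5 mm above the bench, and 43.5 mm when it is home on the pocket floor. The pad is stiff (about 5 N push it down) and stays where it is pushed. The lid is flat; push near its middle or on the half away from the raised clamp arm.
- clamp_nest_lever (a joint): angle of the toggle clamp, rad: 0 = closed (red handle upright, clamp arm level with the rubber foot of its spindle on the middle of the lid), about 1.2 to 1.42 at the start (handle laid over towards the nest's +y, clamp arm standing up), at most 1.48. It moves stiffly (0.12 N m) and stays where it is left. From above, the raised arm's top is about 0.14 m over the bench.
- clamp_pivot (a point): point on the pivot axis of the clamp, 52 mm above the bench; the axis runs along the nest's x
- handle_end (a point): point in the red handle 5 mm inside its free end, on its middle line; the handle is about 20 mm thick, red from 40 to 123 mm from the pivot. At angle 0 this point lies 118 mm above the pivot and 20 mm from it towards the nest's -y; as the angle grows it swings over and down towards the nest's +y.
- handle_rear (a point): point on the handle's rear face at its free end: the spot to push on for closing. At angle 0 it lies 115 mm above the pivot and 11 mm from it towards the nest's -y, and the rear face looks to +y; at the start it is the outermost point of the handle towards +y, its face looking down and outward.
- start_button_top (a point): centre of the top of the green start button (29 mm across, pointing up) on the test box; the button stands 15 mm above the box top
- start_button (a joint): how far the green start button is pressed, m: 0 = out, 0.005 = fully in; its spring needs 1 N to start and 4 N when fully in, and brings it back
- test_box: low grey test box with a black top plate, fixed to the bench to the right of the nest, 105 mm (x) by 150 mm (y), 58 mm tall, with an amber lamp, a green start button (12 mm to -x and 45 mm to +y of its middle) and a red stop button (12 mm to -x and 45 mm to -y); origin at the centre of its underside, z up. (The upright control box at the back left of the bench belongs to the conveyor and is not used.)
- stop_button (a joint): how far the red stop button (29 mm across, at the other end of the box top) is pressed, m: 0 = out; not to be pressed
- next_canister_1: one of two waiting flat canisters, the same as the one in the nest (62 mm across, 25.5 mm tall), on the bench top; origin at the centre of its underside; leave it alone
- next_canister_2: the other waiting flat canister, as next_canister_1; leave it alone
- tall_canister: tall black canister with a blue lid, 67 mm across, 133 mm tall, standing on the bench; origin at the centre of its underside; leave it alone
- lid_1: spare blue canister lid, 66 mm across, 11 mm thick, lying on the bench; origin at the centre of its underside; leave it alone
- gauge: steel plug gauge with a green and a red ring, 107 mm long (along its y), 23 mm thick, lying on the bench; origin under its middle; leave it alone
- marker: marker pen, black with a red cap, 134 mm long (along its y), 18 mm thick, lying on the bench; origin under its middle; leave it alone
- cartridge: black moulded filter cartridge, 231 mm long (along its y), 49 mm wide, 36 mm tall, lying on the bench; origin under its middle; leave it alone
- test_canister: the flat black canister with the blue lid in the nest (0.15 kg); origin at the centre of its underside, z up through the lid
Things that resemble listed ones, but are neither listed nor needed, are in the scene too. Leave any turquoise look-alike of the test_canister alone.

How it is judged:
By the outcome, as a careful person would: the job done as asked, in the order asked, and still so for the second after the job is handed in, with the robot touching nothing.
It also fails if it takes over 54 s, if anything falls off the work surface, if the arm or the gripper's body presses on something with over 40 N, if the wrist force passes 120 N, or if a joint passes its speed limit or range.

## Working session

There is one attempt and no reset: what is moved stays moved. The work goes in short steps, Python scripts to look and compute and a tool call to move; the robot and the scene stay as the last step left them, time stands still between calls to the robot, and variables do not carry over. Pictures are saved under pics/ and viewed, and the job is handed in when it is done.

Besides the shell and the picture viewer there is one more tool, called after "Emit:" in YAML: its name, and indented under it one key for each argument. carry_out: Moves the arm, as the interface text tells. Its arguments: {"type":"object","properties":{"series":{"type":"array","items":{"type":"array"}},"newtons":{"type":"number"}},"required":["series"]}

```bash
mkdir -p pics; ls; cat > h.py <<'E'
import numpy as np, cv2
from bench import robot
def cam(n,save=None):
    d=robot.get_image(n); R,_=cv2.Rodrigues(np.array(d["rvec"],float)); 
    d["R"]=R; d["K"]=np.array(d["camera_matrix"],float); d["t"]=np.array(d["tvec"],float).ravel()
    if save: cv2.imwrite("pics/"+save,d["frame"]); np.savez("pics/"+save[:-4]+".npz",f=d["frame"],R=R,K=d["K"],t=d["t"])
    return d
def load(s):
    z=np.load("pics/"+s+".npz"); return dict(frame=z["f"],R=z["R"],K=z["K"],t=z["t"])
def ray(d,u,v):
    c=-d["R"].T@d["t"]; w=d["R"].T@np.linalg.inv(d["K"])@np.array([u,v,1.0]); return c,w/np.linalg.norm(w)
def onz(d,u,v,z):
    c,w=ray(d,u,v); return c+w*(z-c[2])/w[2]
def proj(d,p):
    q=d["K"]@(d["R"]@np.array(p,float)+d["t"]); return q[:2]/q[2]
def tri(d1,p1,d2,p2):
    c1,w1=ray(d1,*p1); c2,w2=ray(d2,*p2)
    s=np.linalg.lstsq(np.c_[w1,-w2],c2-c1,rcond=None)[0]
    a,b=c1+s[0]*w1,c2+s[1]*w2; return (a+b)/2,np.linalg.norm(a-b)
E
python3 - <<'E'
from h import *
for n in("side","top","wrist"):
    d=cam(n,n+"0.png"); print(n,-d["R"].T@d["t"],d["R"][2])
print(robot.read_state())
E
```

```text
pics
side [-0.01290505 -0.98309496  0.80914624] [ 0.41718234  0.74697165 -0.51767967]
top [ 0.34168805 -0.00991092  1.33317534] [ 1.77981036e-01 -3.80442607e-04 -9.84033844e-01]
wrist [0.08231659 0.6226488  0.37374805] [ 0.26514687 -0.06908851 -0.96172965]
{'t': 0.15, 'qpos': array([ 1.15148839e+00,  5.28237674e-01,  1.43361660e+00, -4.32376759e-05,
        1.18140715e+00, -1.78537004e-01]), 'joint_velocities': array([-0.00059703, -0.00180315, -0.00470004,  0.00117786,  0.00122858,
       -0.00016136]), 'joint_efforts': array([ 8.20289715e-04, -4.42744124e+01, -1.78275776e+01, -2.18976484e-04,
        5.66579984e-03, -3.11501719e-05]), 'ee_pos': array([0.14880789, 0.60645463, 0.23056487]), 'orientation': array([ 0.08434611,  0.70214973, -0.08548211,  0.70182925]), 'ft_force': array([ 0.51063814, -0.29538658, -0.09340401]), 'torque': array([-0.0057023 ,  0.00039771, -0.02981922]), 'opening': 0.08544073871232268}
```

View pics/side0.png

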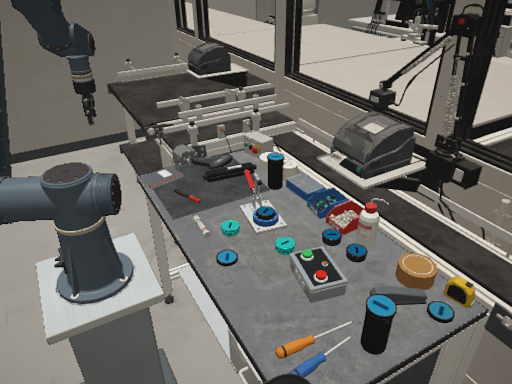

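View pics/top0.png

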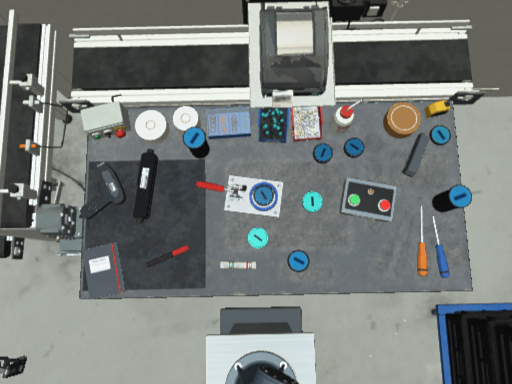

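```bash
python3 - <<'E'
from h import *
a=load("top0")["frame"][165:230,185:405]; b=load("side0")["frame"][160:305,225:355]
cv2.imwrite("pics/c1.png",cv2.resize(a,None,fx=3.6,fy=3.6,interpolation=cv2.INTER_CUBIC))
cv2.imwrite("pics/c2.png",cv2.resize(b,None,fx=4,fy=4,interpolation=cv2.INTER_CUBIC))
E
```

```text
(no output)
```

View pics/c1.png

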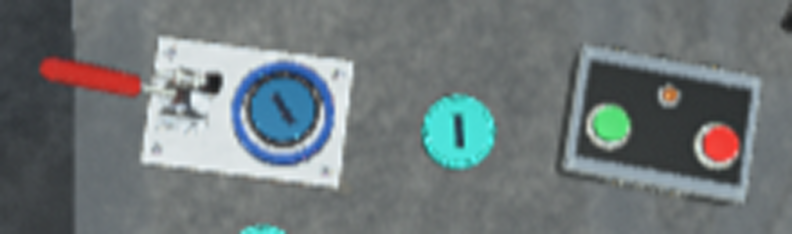

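View pics/c2.png

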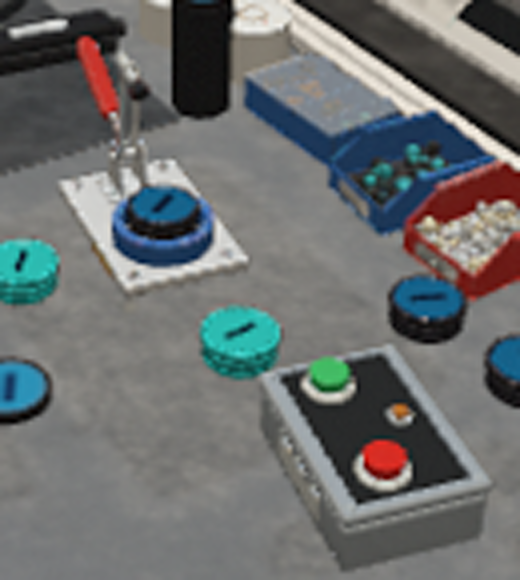

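The top crop shows the nest's canister with its blue lid in the blue guide ring at top px (263,195), the red handle end at about (197,184), the green button at (354,200) and the red one at (384,206). The turquoise canisters at (313,202) and (258,238) and the loose blue ones are not in the nest, so they are not the target.

```bash
python3 - <<'E'
from h import *
T=load("top0");S=load("side0")
def comp(d,lo,hi,box):
    h=cv2.cvtColor(d["frame"],cv2.COLOR_BGR2HSV);m=cv2.inRange(h,lo,hi);k=np.zeros_like(m);x0,y0,x1,y1=box;k[y0:y1,x0:x1]=m[y0:y1,x0:x1]
    c=max(cv2.findContours(k,0,2)[0],key=cv2.contourArea);return c,k
def cen(c): M=cv2.moments(c);return M["m10"]/M["m00"],M["m01"]/M["m00"]
# plate (white) corners in top
c,k=comp(T,(0,0,150),(180,60,255),(222,170,290,222)); 
pts=np.array(cv2.findNonZero(k)).reshape(-1,2); r=cv2.minAreaRect(cv2.convexHull(pts)); b=cv2.boxPoints(r)
P=np.array([onz(T,*p,0.016) for p in b]); print("plate px",b.round(1).tolist(),"\n",P.round(4)); 
print("plate c",P.mean(0)); 
for i in range(4): e=P[(i+1)%4]-P[i]; print(np.linalg.norm(e).round(4),np.degrees(np.arctan2(e[1],e[0])).round(2))
# lid
c,k=comp(T,(95,100,60),(108,255,190),(245,178,282,212)); print("lid hull",cv2.minEnclosingCircle(c),cen(c),cv2.contourArea(c)); print(onz(T,*cen(c),0.0515))
g,_=comp(T,(50,80,80),(75,255,255),(340,185,365,215)); gt=cen(g); print("green",gt,onz(T,*gt,0.071))
g,_=comp(S,(50,80,80),(75,255,255),(295,245,320,265)); gs=cen(g); print("greenS",gs,tri(T,gt,S,gs))
r,_=comp(T,(0,120,80),(10,255,255),(370,190,395,220)); print("red",onz(T,*cen(r),0.071))
h1,_=comp(T,(0,120,80),(10,255,255),(190,175,228,195)); h2,_=comp(S,(0,120,80),(10,255,255),(240,165,256,190))
print(h1.reshape(-1,2).tolist()); print(h2.reshape(-1,2).tolist())
E
```

```text
plate px [[221.3000030517578, 209.89999389648438], [225.6999969482422, 174.10000610351562], [283.20001220703125, 181.3000030517578], [278.70001220703125, 217.10000610351562]] 
 [[ 0.5171  0.1082  0.016 ]
 [ 0.6289  0.0936  0.016 ]
 [ 0.6022 -0.0842  0.016 ]
 [ 0.4911 -0.067   0.016 ]]
plate c [0.55982654 0.01268087 0.016     ]
0.1128 -7.44
0.1798 -98.56
0.1124 171.21
0.1772 81.56
lid hull ((264.6666564941406, 194.1666717529297), 10.807772636413574) (263.2258064516129, 194.74767025089605) 232.5
[ 0.55534922 -0.02098971  0.0515    ]
green (354.51262626262627, 198.83585858585857) [ 0.53387762 -0.28921708  0.071     ]
greenS (307.04892966360853, 252.74617737003058) (array([ 0.53375379, -0.289045  ,  0.07175638]), np.float64(1.9176441597488385e-05))
red [ 0.51500606 -0.37694261  0.071     ]
[[198, 181], [196, 183], [196, 185], [197, 186], [198, 186], [199, 187], [203, 187], [204, 188], [208, 188], [209, 189], [214, 189], [215, 190], [219, 190], [220, 191], [222, 191], [223, 190], [223, 186], [220, 186], [219, 185], [216, 185], [215, 184], [212, 184], [211, 183], [207, 183], [206, 182], [200, 182], [199, 181]]
[[245, 169], [244, 170], [244, 173], [245, 174], [245, 175], [246, 176], [246, 178], [247, 179], [247, 181], [248, 182], [248, 183], [249, 184], [249, 186], [250, 187], [250, 188], [251, 189], [251, 188], [252, 187], [254, 187], [254, 185], [253, 184], [253, 182], [252, 181], [252, 179], [251, 178], [251, 176], [250, 175], [250, 174], [249, 173], [249, 172], [248, 171], [248, 170], [247, 169]]
```

```bash
python3 - <<'E'
from h import *
from scipy.spatial.transform import Rotation as Ro
T=load("top0");S=load("side0")
print("tip",tri(T,(199,184.2),S,(246.5,171)))
yaw=np.radians(-8.5); yn=np.array([-np.sin(yaw),np.cos(yaw),0]); lid=np.array([.5553,-.0200,.0515])
piv=lid+.084*yn; piv[2]=.052; print("pivot",piv,proj(T,piv),proj(S,piv))
for th in(1.15,1.2,1.25,1.3,1.35,1.4,1.45):
    f=lambda a,b:piv+yn*(a*np.cos(th)+b*np.sin(th))+np.array([0,0,b*np.cos(th)-a*np.sin(th)])
    e=f(-.020,.118);r=f(-.011,.115);print(th,e.round(4),r.round(4),proj(T,e).round(1),proj(S,e).round(1))
s=robot.read_state();M=Ro.from_quat(s["orientation"]).as_matrix();print(M.round(3))
E
```

```text
tip (array([0.58169761, 0.16307006, 0.10897931]), np.float64(0.0022289752261037644))
pivot [0.56771599 0.06307733 0.052     ] [235.12231574 191.27524982] [256.40123557 197.78761282]
1.15 [0.5824 0.1615 0.1185] [0.5826 0.1624 0.109 ] [199.2 183. ] [246.5 168.9]
1.2 [0.5829 0.1647 0.1134] [0.583  0.1651 0.1039] [198.4 183.2] [246.3 169.7]
1.25 [0.5833 0.1676 0.1082] [0.5833 0.1676 0.0987] [197.6 183.4] [246.  170.6]
1.3 [0.5837 0.1702 0.1028] [0.5837 0.1698 0.0934] [197.  183.6] [245.8 171.6]
1.35 [0.5841 0.1726 0.0974] [0.5839 0.1717 0.0879] [196.4 183.9] [245.6 172.6]
1.4 [0.5844 0.1747 0.0918] [0.5842 0.1733 0.0824] [196.  184.1] [245.5 173.7]
1.45 [0.5847 0.1765 0.0861] [0.5844 0.1747 0.0768] [195.7 184.4] [245.3 174.8]
[[-0.001  0.238  0.971]
 [-0.002  0.971 -0.238]
 [-1.    -0.002 -0.   ]]
```

```bash
python3 - <<'E'
from h import *
a=load("side0")["frame"][160:240,225:305]
cv2.imwrite("pics/c3.png",cv2.resize(a,None,fx=7,fy=7,interpolation=cv2.INTER_CUBIC))
E
```

```text
(no output)
```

View pics/c3.png

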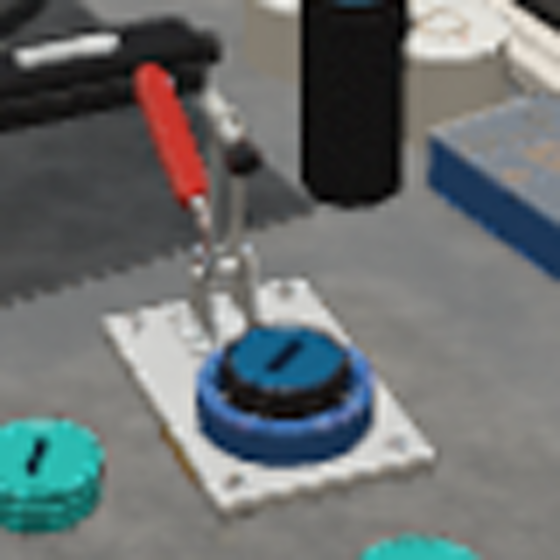

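Emit:
carry_out:
  series:
    - [1, [0, 0, 0], -5.3]
    - [1, [0, -1.5, 1.3], 0]
    - [1, [0, -3, 2.6], 0]
    - [1, [0, -3, 2.6], 0]
    - [1, [0, -3, 2.6], 0]
    - [1, [0, -3, 2.6], 0]
    - [1, [0, -3, 2.6], 0]
    - [1, [0, -3, 2.6], 0]
    - [1, [0, -3, 2.6], 0]
    - [1, [0, -3, 2.6], 0]
    - [1, [0, -3, 2.6], 0]
    - [1, [0, -3, 2.6], 0]
    - [1, [0, -3, 2.6], 0]
    - [1, [0, -3, 2.6], 0]
    - [1, [0, -3, 2.6], 0]
    - [1, [0, -3, 2.6], 0]
    - [1, [0, -3, 2.6], 0]
    - [1, [0, -3, 2.6], 0]
    - [1, [0, -3, 2.6], 0]
    - [1, [0, -3, 2.6], 0]

```text
t: 1.82
ee_pos: [0.5432, -0.0149, 0.2311]
orientation: [0.053, 0.705, -0.052, 0.705]
ft_force: [0.9, 0.2, 1.5]
opening: -0.0002
```

Emit:
carry_out:
  series:
    - [1, [0, -1.8, 1.3], 0]
    - [1, [0, 0, 0], 0]
    - [1, [0, 0, 0], 0]
    - [1, [0, 0, 0], 0]

```text
t: 2.15
ee_pos: [0.5519, -0.0321, 0.2308]
orientation: [0.053, 0.706, -0.052, 0.704]
ft_force: [0.3, -0.0, -0.1]
opening: 0.0001
```

```bash
python3 - <<'E'
from h import *
from scipy.spatial.transform import Rotation as Ro
W=cam("wrist","w1.png")
s=robot.read_state();M=Ro.from_quat(s["orientation"]).as_matrix();print(s["t"],s["ee_pos"],s["opening"],s["ft_force"],M.round(3))
lid=np.array([.5553,-.0200,.0515]);tg=lid-.013*np.array([.148,.989,0])
print((M.T@(tg-s["ee_pos"])*100).round(2)); print(proj(W,lid))
h=cv2.cvtColor(W["frame"],cv2.COLOR_BGR2HSV);print(h[int(proj(W,lid)[1]),int(proj(W,lid)[0])])
E
```

```text
2.2 [ 0.55174831 -0.03163981  0.23095613] 2.270103270850931e-06 [-0.18662462  0.03945386 -0.14830035] [[-0.002  0.147  0.989]
 [ 0.001  0.989 -0.147]
 [-1.     0.001 -0.002]]
[17.95 -0.11  0.21]
[261.44332812 174.88492057]
[110 114  76]
```

View pics/w1.png

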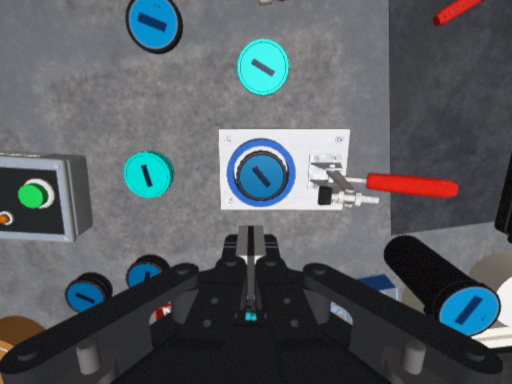

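```bash
python3 - <<'E'
from h import *
W=load("w1")
for p in((318,197),(325,190),(325,205)):
    for z in(.11,.13):
        q=onz(W,*p,z)-np.array([.553,-.033,0]); print(p,z,q.round(3),"ny",(q@[.148,.989,0]).round(3),"nx",(q@[.989,-.148,0]).round(3))
a=W["frame"][115:225,205:395];cv2.imwrite("pics/c4.png",cv2.resize(a,None,fx=4,fy=4,interpolation=cv2.INTER_CUBIC))
E
```

```text
(318, 197) 0.11 [0.021 0.066 0.11 ] ny 0.069 nx 0.011
(318, 197) 0.13 [0.014 0.062 0.13 ] ny 0.063 nx 0.005
(325, 190) 0.11 [0.014 0.074 0.11 ] ny 0.075 nx 0.003
(325, 190) 0.13 [0.008 0.069 0.13 ] ny 0.07 nx -0.002
(325, 205) 0.11 [0.03  0.073 0.11 ] ny 0.076 nx 0.019
(325, 205) 0.13 [0.023 0.068 0.13 ] ny 0.071 nx 0.013
```

View pics/c4.png

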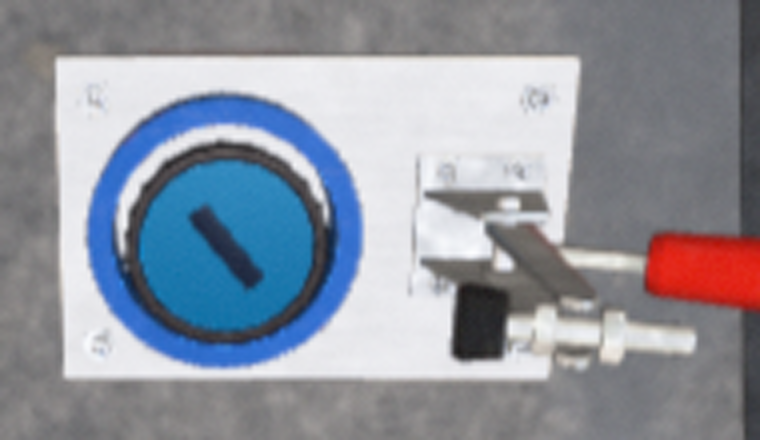

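The crop confirms the target: blue lid inside the blue ring, standing high, with the black foot about 63 mm from the tool axis, clear of the gripper body. Descending.

Emit:
carry_out:
  series:
    - [1, [2.5, 0, 0.1], 0]
    - [1, [3, -0.1, 0.1], 0]
    - [1, [3, 0, 0], 0]
    - [1, [3, 0, 0], 0]
    - [1, [3, 0, 0], 0]
    - [1, [2, 0, 0], 0]
    - [1, [0.8, 0, 0], 0]
    - [1, [0.3, 0, 0], 0]
    - [1, [0.1, 0, 0], 0]
    - [1, [0.1, 0, 0], 0]
    - [1, [0.1, 0, 0], 0]
    - [1, [0.1, 0, 0], 0]

```text
t: 3.2
ee_pos: [0.5557, -0.0342, 0.0526]
orientation: [0.052, 0.704, -0.053, 0.706]
ft_force: [0.3, -0.3, 0.1]
opening: 0.0001
```

Emit:
carry_out:
  series:
    - [1, [0.1, 0, 0], 0]
    - [1, [0.1, 0, 0], 0]
    - [1, [0.1, 0, 0], 0]
    - [1, [0.1, 0, 0], 0]
    - [1, [0.1, 0, 0], 0]

```text
t: 3.62
ee_pos: [0.5555, -0.0342, 0.0467]
orientation: [0.052, 0.705, -0.053, 0.706]
ft_force: [1.0, -0.2, 4.9]
opening: -0.0001
```

Emit:
carry_out:
  series:
    - [1, [0.1, 0, 0], 0]
    - [1, [0.1, 0, 0], 0]
    - [1, [0.1, 0, 0], 0]
    - [1, [0, 0, 0], 0]

```text
t: 3.95
ee_pos: [0.5555, -0.0342, 0.0438]
orientation: [0.052, 0.705, -0.053, 0.706]
ft_force: [1.3, -0.6, 8.0]
opening: -0.0003
```

Emit:
carry_out:
  series:
    - [1, [0.05, 0, 0], 0]
    - [1, [0, 0, 0], 0]
    - [1, [0, 0, 0], 0]

```text
t: 4.2
ee_pos: [0.5555, -0.0343, 0.0437]
orientation: [0.052, 0.705, -0.053, 0.706]
ft_force: [0.2, 1.2, 10.6]
opening: 0.0001
```

Emit:
carry_out:
  series:
    - [1, [0.05, 0, 0], 0]
    - [1, [0, 0, 0], 0]
    - [1, [0, 0, 0], 0]

```text
t: 4.45
ee_pos: [0.5556, -0.0343, 0.0437]
orientation: [0.052, 0.704, -0.053, 0.706]
ft_force: [-0.3, 0.2, 14.1]
opening: -0.0001
```

Emit:
carry_out:
  series:
    - [1, [-0.3, 0, 0], 0]
    - [1, [-1.5, 0, 0], 0]
    - [1, [-3, 0, 0], 0]
    - [1, [-3, 0, 0], 0]
    - [1, [-3, 0, 0], 0]
    - [1, [-3, 0, 0], 0]
    - [1, [-3, 0, 0], 0]
    - [1, [-1, 0, 0], 0]
    - [1, [0, 0, 0], 0]
    - [1, [0, 0, 0], 0]

```text
t: 5.28
ee_pos: [0.5539, -0.0339, 0.2193]
orientation: [0.052, 0.706, -0.052, 0.705]
ft_force: [-0.2, 0.4, 0.6]
opening: -0.0
```

```bash
python3 - <<'E'
from h import *
W=cam("wrist","w2.png");S=cam("side","s2.png")
s=robot.read_state();print(s["t"],s["ee_pos"],s["ft_force"])
a=cv2.resize(W["frame"][115:225,205:395],None,fx=4,fy=4,interpolation=cv2.INTER_CUBIC)
cv2.imwrite("pics/c5.png",a)
b=cv2.resize(S["frame"][150:240,215:315],None,fx=6,fy=6,interpolation=cv2.INTER_CUBIC);cv2.imwrite("pics/c6.png",b)
E
```

```text
5.3833 [ 0.553109   -0.03368372  0.21799252] [-0.28752013  0.17077806 -0.39484154]
```

View pics/c5.png

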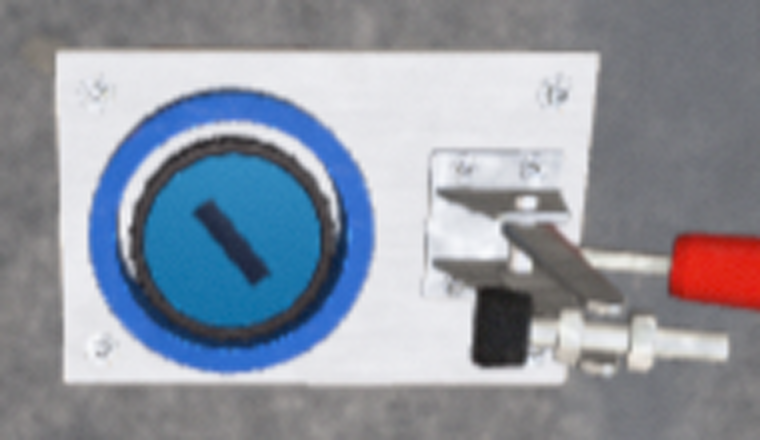

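View pics/c6.png

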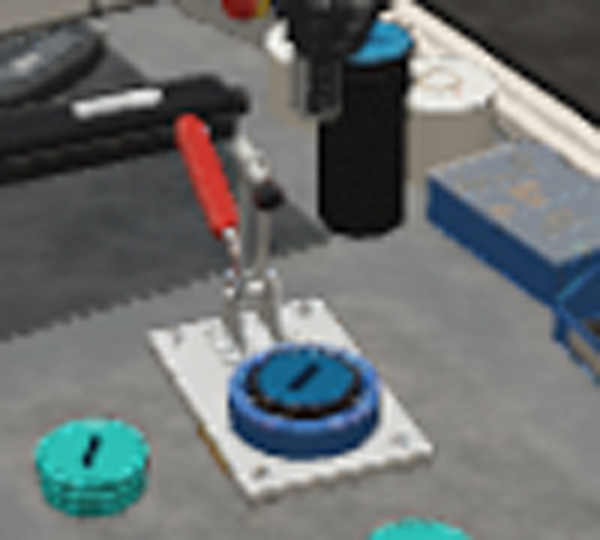

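Canister is now level with the ring (side crop), with force rising at a height of 43.7 mm: home. Next, to behind the handle.

Emit:
carry_out:
  series:
    - [1, [0, 2, 0], 0]
    - [1, [0, 3.5, 0], 0]
    - [1, [0, 3.5, 0], 0]
    - [1, [0, 3.5, 0], 0]
    - [1, [0, 3.5, 0], 0]
    - [1, [0, 3.5, 0], 0]
    - [1, [0, 3, 0], 0]
    - [1, [0, 2, 0], 0]
    - [1, [0, 0, 0], 0]
    - [1, [2, 0, 0], 0]
    - [1, [3, 0, 0], 0]
    - [1, [3, 0, 0], 0]
    - [1, [3, 0, 0], 0]
    - [1, [2, 0, 0], 0]
    - [1, [0.9, 0, 0], 0]
    - [1, [0, 0, 0], 0]
    - [1, [0, 0, 0], 0]

```text
t: 6.8
ee_pos: [0.5906, 0.2077, 0.0805]
orientation: [0.052, 0.706, -0.053, 0.705]
ft_force: [-0.3, 0.1, 0.3]
opening: -0.0001
```

```bash
cat > st.py <<'E'
from h import *
from scipy.spatial.transform import Rotation as Ro
s=robot.read_state();M=Ro.from_quat(s["orientation"]).as_matrix()
piv=np.array([.5677,.0631,.052]);q=s["ee_pos"]-piv
print("t",s["t"],s["ee_pos"].round(4),"F",s["ft_force"].round(1),"rel pivot nestY",(q@[.148,.989,0]*1000).round(1),"nestX",(q@[.989,-.148,0]*1000).round(1),"Z",(q[2]*1000).round(1)); print(M.round(3)[:,1])
E
python3 st.py; python3 - <<'E'
from h import *
W=cam("wrist","w3.png");S=cam("side","s3.png")
b=cv2.resize(S["frame"][120:240,195:315],None,fx=5,fy=5,interpolation=cv2.INTER_CUBIC);cv2.imwrite("pics/c7.png",b)
E
```

```text
t 6.8 [0.5906 0.2077 0.0805] F [-0.3  0.1  0.3] rel pivot nestY 146.4 nestX 1.3 Z 28.5
[ 0.148  0.989 -0.001]
```

View pics/c7.png

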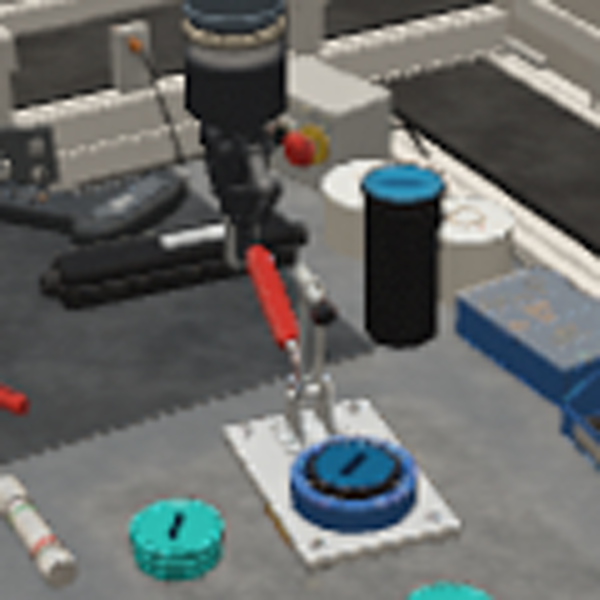

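View pics/w3.png

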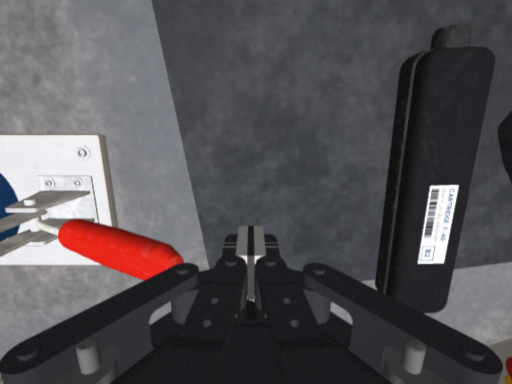

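Emit:
carry_out:
  series:
    - [1, [-0.7, 0, 0], 0]
    - [1, [0, -1, 0], 0]
    - [1, [0, -1, 0], 0]
    - [1, [0, -0.4, 0], 0]
    - [1, [0, -0.2, 0], 0]
    - [1, [0, 0, 0], 0]

```text
t: 7.4
ee_pos: [0.5889, 0.1864, 0.0909]
orientation: [0.057, 0.703, -0.051, 0.707]
ft_force: [-0.2, 15.2, 6.5]
opening: -0.0005
```

```bash
python3 st.py
```

```text
t 7.4 [0.5889 0.1864 0.0909] F [-0.2 15.2  6.5] rel pivot nestY 125.1 nestX 2.7 Z 38.9
[0.152 0.988 0.01 ]
```

```bash
python3 - <<'E'
from h import *
W=cam("wrist","w4.png");S=cam("side","s4.png")
a=cv2.resize(S["frame"][130:220,205:305],None,fx=6,fy=6,interpolation=cv2.INTER_CUBIC)
cv2.imwrite("pics/c8.png",a)
E
```

```text
(no output)
```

View pics/c8.png

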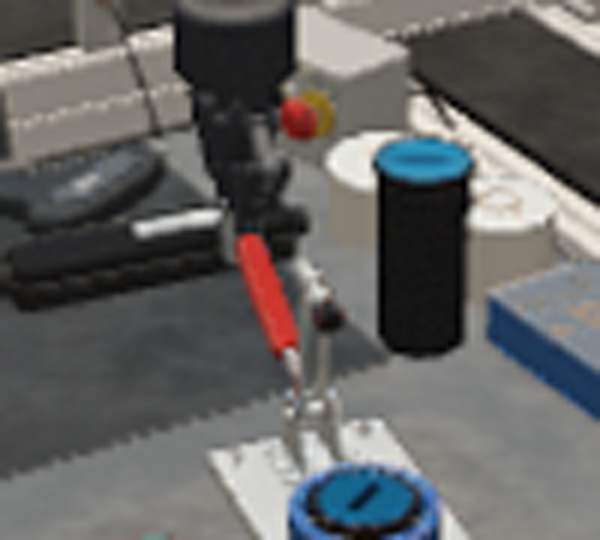

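View pics/w4.png

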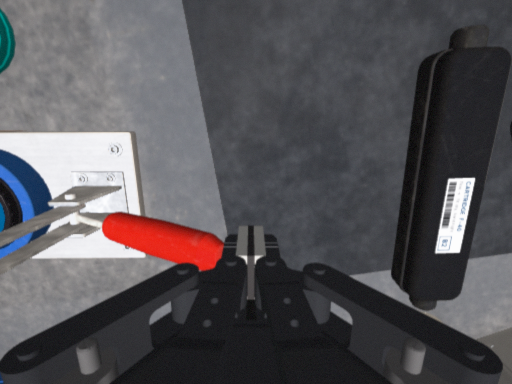

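Emit:
carry_out:
  series:
    - [1, [0, 1, 0], 0]
    - [1, [-0.5, 0.5, 0], 0]
    - [1, [-0.6, 0, 0], 0]
    - [1, [0, 0, 0], 0]
    - [1, [0, -0.8, 0], 0]
    - [1, [0, -0.8, 0], 0]
    - [1, [0, 0, 0], 0]

```text
t: 8.08
ee_pos: [0.5879, 0.1846, 0.1008]
orientation: [0.058, 0.704, -0.051, 0.706]
ft_force: [-1.8, 13.9, 5.9]
opening: -0.0002
```

```bash
python3 st.py
```

```text
t 8.0833 [0.5879 0.1846 0.1008] F [-1.8 13.9  5.9] rel pivot nestY 123.2 nestX 1.9 Z 48.8
[0.153 0.988 0.01 ]
```

Emit:
carry_out:
  series:
    - [1, [-0.4, -0.1, 0], 0]
    - [1, [-0.42, -0.27, 0], 0]
    - [1, [-0.42, -0.27, 0], 0]
    - [1, [-0.42, -0.27, 0], 0]
    - [1, [-0.42, -0.27, 0], 0]

```text
t: 8.5
ee_pos: [0.5858, 0.1716, 0.1213]
orientation: [0.055, 0.704, -0.051, 0.706]
ft_force: [-0.6, 7.9, 4.4]
opening: -0.0001
```

```bash
python3 st.py; python3 - <<'E'
from h import *
S=cam("side","s5.png")
a=cv2.resize(S["frame"][130:220,205:305],None,fx=6,fy=6,interpolation=cv2.INTER_CUBIC)
cv2.imwrite("pics/c9.png",a)
E
```

```text
t 8.5 [0.5858 0.1716 0.1213] F [-0.6  7.9  4.4] rel pivot nestY 110.0 nestX 1.8 Z 69.3
[0.15  0.989 0.005]
```

View pics/c9.png

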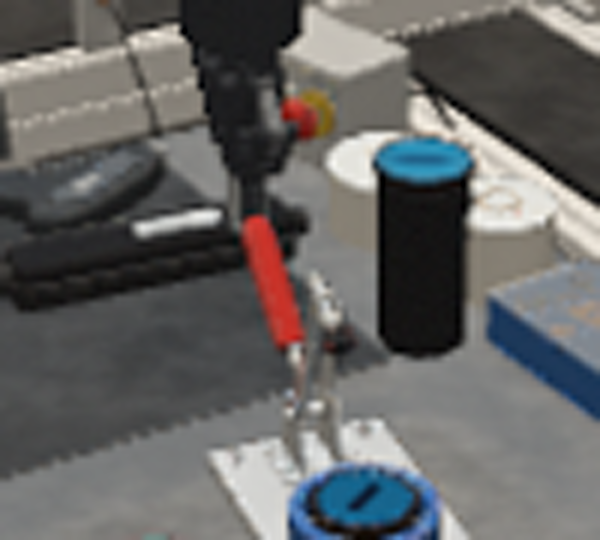

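The handle follows: its tip rose from row 239 to 218 in the crop and the arm leans forward. Continuing along the arc.

Emit:
carry_out:
  series:
    - [1, [-0.4, -0.33, 0], 0]
    - [1, [-0.36, -0.35, 0], 0]
    - [1, [-0.36, -0.35, 0], 0]
    - [1, [-0.36, -0.35, 0], 0]
    - [1, [-0.36, -0.35, 0], 0]
    - [1, [-0.28, -0.41, 0], 0]
    - [1, [-0.28, -0.41, 0], 0]
    - [1, [-0.28, -0.41, 0], 0]
    - [1, [-0.28, -0.41, 0], 0]
    - [1, [-0.28, -0.41, 0], 0]

```text
t: 9.38
ee_pos: [0.5799, 0.1329, 0.1538]
orientation: [0.054, 0.705, -0.052, 0.706]
ft_force: [-0.6, 3.9, 5.1]
opening: 0.0002
```

```bash
python3 st.py; python3 - <<'E'
from h import *
S=cam("side","s6.png")
a=cv2.resize(S["frame"][120:220,205:305],None,fx=6,fy=6,interpolation=cv2.INTER_CUBIC)
cv2.imwrite("pics/c10.png",a)
E
```

```text
t 9.3833 [0.5799 0.1329 0.1538] F [-0.6  3.9  5.1] rel pivot nestY 70.8 nestX 1.8 Z 101.8
[0.149 0.989 0.003]
```

View pics/c10.png

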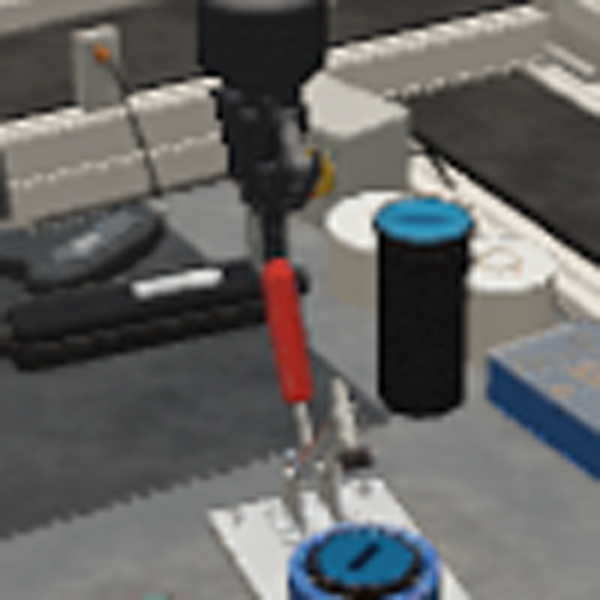

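Emit:
carry_out:
  series:
    - [1, [-0.15, -0.45, 0], 0]
    - [1, [-0.12, -0.45, 0], 0]
    - [1, [-0.1, -0.45, 0], 0]
    - [1, [-0.1, -0.45, 0], 0]
    - [1, [-0.05, -0.45, 0], 0]
    - [1, [-0.05, -0.45, 0], 0]
    - [1, [0, -0.45, 0], 0]
    - [1, [0, -0.45, 0], 0]
    - [1, [0, -0.45, 0], 0]
    - [1, [0, -0.45, 0], 0]

```text
t: 10.27
ee_pos: [0.5726, 0.0873, 0.1579]
orientation: [0.052, 0.705, -0.053, 0.705]
ft_force: [-0.5, 1.2, 2.0]
opening: 0.0
```

```bash
python3 st.py
```

```text
t 10.2667 [0.5726 0.0873 0.1579] F [-0.5  1.2  2. ] rel pivot nestY 24.7 nestX 1.3 Z 105.9
[ 0.148  0.989 -0.   ]
```

Emit:
carry_out:
  series:
    - [1, [0, -0.4, 0], 0]
    - [1, [0, -0.4, 0], 0]
    - [1, [0, -0.3, 0], 0]
    - [1, [0, -0.2, 0], 0]
    - [1, [0, -0.2, 0], 0]
    - [1, [0, 0, 0], 0]

```text
t: 10.77
ee_pos: [0.5704, 0.0727, 0.158]
orientation: [0.052, 0.705, -0.053, 0.705]
ft_force: [0.5, 0.0, -0.1]
opening: -0.0003
```

```bash
python3 st.py; python3 - <<'E'
from h import *
S=cam("side","s7.png")
a=cv2.resize(S["frame"][120:220,205:305],None,fx=6,fy=6,interpolation=cv2.INTER_CUBIC)
cv2.imwrite("pics/c11.png",a)
E
```

```text
t 10.7667 [0.5704 0.0727 0.158 ] F [ 0.5  0.  -0.1] rel pivot nestY 9.9 nestX 1.3 Z 106.0
[ 0.148  0.989 -0.   ]
```

View pics/c11.png

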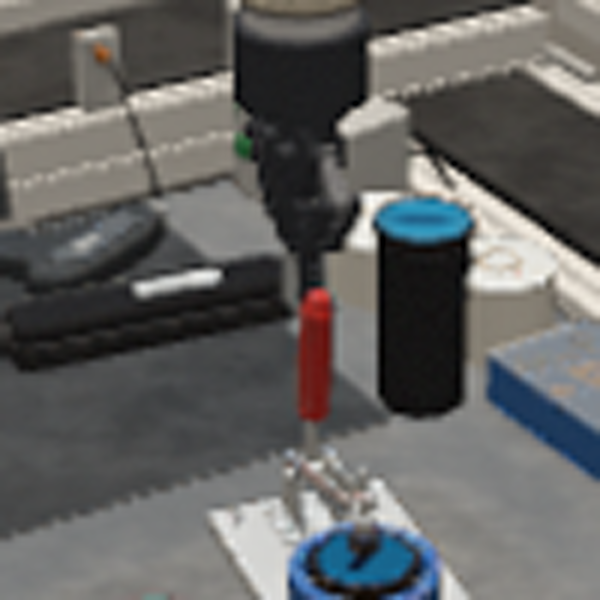

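Emit:
carry_out:
  series:
    - [1, [0.3, -0.1, 0], 0]
    - [1, [0.2, -0.2, 0], 0]
    - [1, [0, -0.2, 0], 0]
    - [1, [0, 0, 0], 0]

```text
t: 11.15
ee_pos: [0.5698, 0.068, 0.1528]
orientation: [0.052, 0.705, -0.052, 0.705]
ft_force: [0.3, -0.3, -0.4]
opening: -0.0001
```

```bash
python3 st.py; python3 - <<'E'
from h import *
S=cam("side","s8.png")
a=cv2.resize(S["frame"][120:220,205:305],None,fx=6,fy=6,interpolation=cv2.INTER_CUBIC)
cv2.imwrite("pics/c12.png",a)
E
```

```text
t 11.15 [0.5698 0.068  0.1528] F [ 0.3 -0.3 -0.4] rel pivot nestY 5.1 nestX 1.3 Z 100.8
[ 0.148  0.989 -0.   ]
```

View pics/c12.png

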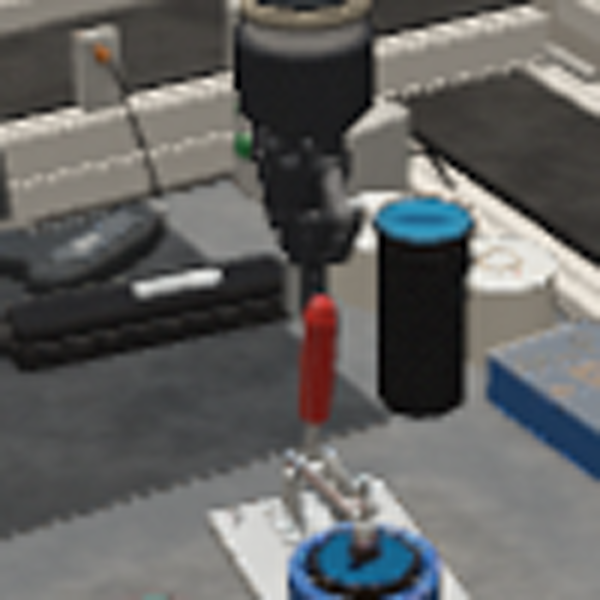

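Emit:
carry_out:
  series:
    - [1, [0, -0.2, 0], 0]
    - [1, [0, -0.2, 0], 0]
    - [1, [0, -0.1, 0], 0]
    - [1, [0, 0, 0], 0]

```text
t: 11.53
ee_pos: [0.5694, 0.0656, 0.1531]
orientation: [0.055, 0.705, -0.051, 0.705]
ft_force: [1.9, 7.3, -1.4]
opening: -0.0
```

```bash
python3 st.py
```

```text
t 11.5333 [0.5694 0.0656 0.1531] F [ 1.9  7.3 -1.4] rel pivot nestY 2.7 nestX 1.3 Z 101.1
[0.15  0.989 0.005]
```

Emit:
carry_out:
  series:
    - [1, [0, -0.1, 0], 0]
    - [1, [0, -0.1, 0], 0]
    - [1, [0, 0, 0], 0]
    - [1, [0, 0, 0], 0]

```text
t: 11.87
ee_pos: [0.5694, 0.0653, 0.1531]
orientation: [0.056, 0.705, -0.05, 0.705]
ft_force: [3.1, 12.7, -1.8]
opening: 0.0002
```

```bash
python3 st.py; python3 - <<'E'
from h import *
S=cam("side","s9.png");T=cam("top","t9.png")
a=cv2.resize(S["frame"][120:220,205:305],None,fx=6,fy=6,interpolation=cv2.INTER_CUBIC)
cv2.imwrite("pics/c13.png",a)
E
```

```text
t 11.8667 [0.5694 0.0653 0.1531] F [ 3.1 12.7 -1.8] rel pivot nestY 2.4 nestX 1.3 Z 101.1
[0.15  0.989 0.008]
```

View pics/c13.png

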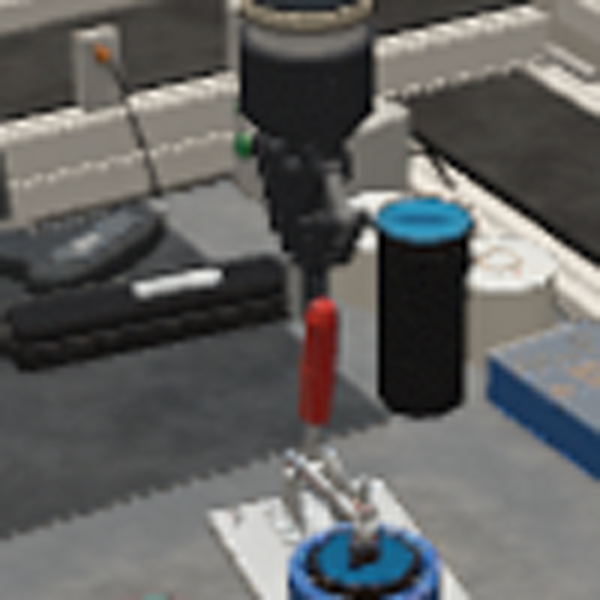

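The stop is reached: the handle held still while force rose from 7 to 13 N. Backing off, up, and over to the green button.

Emit:
carry_out:
  series:
    - [1, [0, 0.7, 0], 0]
    - [1, [0, 1.5, 0], 0]
    - [1, [-1.5, 0.3, 0], 0]
    - [1, [-3, 0, 0], 0]
    - [1, [-3, 0, 0], 0]
    - [1, [-2, 0, 0], 0]
    - [1, [-0.5, 0, 0], 0]
    - [1, [0, -2, 0.1], 0]
    - [1, [0, -3.5, 0.2], 0]
    - [1, [0, -3.5, 0.2], 0]
    - [1, [0, -3.5, 0.2], 0]
    - [1, [0, -3.5, 0.2], 0]
    - [1, [0, -3.5, 0.2], 0]
    - [1, [0, -3.5, 0.2], 0]
    - [1, [0, -3.5, 0.2], 0]
    - [1, [0, -3.5, 0.2], 0]
    - [1, [0, -3.5, 0.2], 0]
    - [1, [0, -3, 0], 0]
    - [1, [0, -2, 0], 0]
    - [1, [0, -0.7, 0], 0]

```text
t: 13.63
ee_pos: [0.5323, -0.3081, 0.2519]
orientation: [0.053, 0.706, -0.054, 0.705]
ft_force: [0.6, -0.0, 0.6]
opening: 0.0003
```

Emit:
carry_out:
  series:
    - [1, [0, 0, 0], 0]
    - [1, [0, 0, 0], 0]

```text
t: 13.8
ee_pos: [0.533, -0.3036, 0.2524]
orientation: [0.053, 0.706, -0.052, 0.705]
ft_force: [0.6, 1.0, 0.7]
opening: 0.0
```

```bash
python3 st.py; python3 - <<'E'
from h import *
from scipy.spatial.transform import Rotation as Ro
S=cam("side","s10.png");W=cam("wrist","w10.png");T=cam("top","t10.png")
a=cv2.resize(S["frame"][150:250,215:315],None,fx=6,fy=6,interpolation=cv2.INTER_CUBIC)
cv2.imwrite("pics/c14.png",a)
m=cv2.inRange(cv2.cvtColor(W["frame"],cv2.COLOR_BGR2HSV),(50,80,80),(75,255,255))
c=max(cv2.findContours(m,0,2)[0],key=cv2.contourArea);M=cv2.moments(c);p=(M["m10"]/M["m00"],M["m01"]/M["m00"]);g=onz(W,*p,.072);print(p,g)
s=robot.read_state();R=Ro.from_quat(s["orientation"]).as_matrix();print((R.T@(np.array([.534,-.289,.073])-s["ee_pos"])*100).round(2))
E
```

```text
t 13.8 [ 0.533  -0.3036  0.2524] F [0.6 1.  0.7] rel pivot nestY -367.8 nestX 20.0 Z 200.4
[0.148 0.989 0.002]
(263.1125319693095, 173.13427109974424) [ 0.53525184 -0.28835416  0.072     ]
[18.    1.34 -0.15]
```

View pics/c14.png

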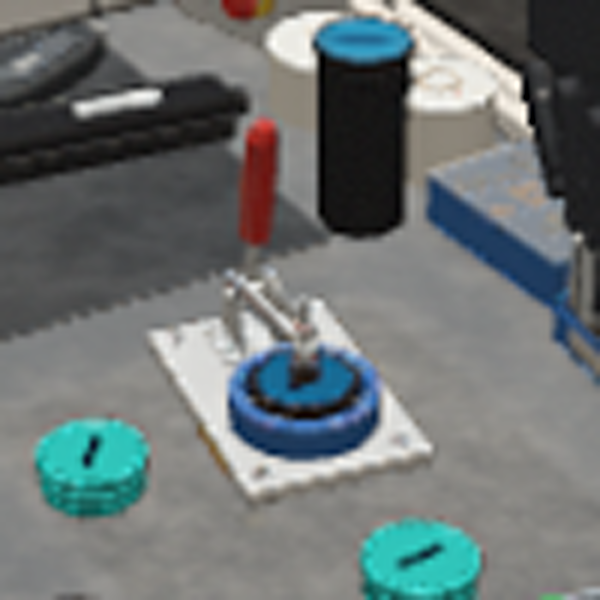

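View pics/w10.png

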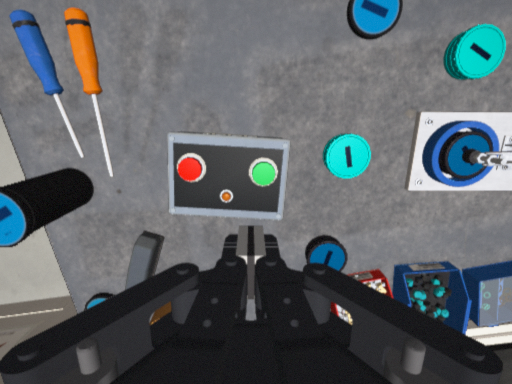

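```bash
python3 - <<'E'
from h import *
for n in("t10","s10"):
    d=load(n)
    for th in(0,.05,.1):
        c,s=np.cos(th),np.sin(th);y=-.02*c+.118*s;z=.118*c+.02*s
        print(n,th,proj(d,[.5677+.148*y,.0631+.989*y,.052+z]).round(1))
d=load("s10");m=cv2.inRange(cv2.cvtColor(d["frame"],cv2.COLOR_BGR2HSV),(0,120,60),(10,255,255))[165:195,250:266]
for v,r in enumerate(m):
    x=np.flatnonzero(r)
    if len(x):print(165+v,250+x.mean(),len(x))
d=load("t10");m=cv2.inRange(cv2.cvtColor(d["frame"],cv2.COLOR_BGR2HSV),(0,120,60),(10,255,255))[170:205,220:262]
p=np.argwhere(m);print("top red",p.min(0)+[170,220],p.max(0)+[170,220])
E
```

```text
t10 0 [239.8 184.7]
t10 0.05 [237.7 184.4]
t10 0.1 [235.5 184.1]
s10 0 [258.2 171. ]
s10 0.05 [257.5 170. ]
s10 0.1 [256.9 169. ]
170 258.5 2
171 258.5 4
172 258.0 5
173 258.0 5
174 258.0 5
175 258.0 5
176 258.0 5
177 258.0 5
178 257.5 6
179 257.5 6
180 257.5 6
181 257.5 6
182 257.5 6
183 257.5 6
184 257.0 5
185 257.0 5
186 257.0 5
187 257.0 5
188 257.0 5
189 257.0 5
190 257.5 2
top red [183 235] [191 243]
```

Emit:
carry_out:
  series:
    - [1, [1.5, 0.7, 0], 0]
    - [1, [3, 0.65, 0], 0]
    - [1, [3, 0, -0.1], 0]
    - [1, [3, 0, 0], 0]
    - [1, [3, 0, 0], 0]
    - [1, [2, 0, 0], 0]
    - [1, [0.8, 0, 0], 0]
    - [1, [0.5, 0, 0], 0]
    - [1, [0.2, 0, 0], 0]
    - [1, [0, 0, 0], 0]

```text
t: 14.78
ee_pos: [0.5354, -0.291, 0.0841]
orientation: [0.052, 0.705, -0.053, 0.706]
ft_force: [-0.6, -0.7, 0.5]
opening: -0.0002
```

```bash
python3 st.py
```

```text
t 14.7833 [ 0.5354 -0.291   0.0841] F [-0.6 -0.7  0.5] rel pivot nestY -355.0 nestX 20.4 Z 32.1
[ 0.147  0.989 -0.001]
```

Handle end matches angle 0 (side px 258,171). Now pressing the button.

Emit:
carry_out:
  series:
    - [1, [0.4, 0, 0], 0]
    - [1, [0.3, 0, 0], 0]
    - [1, [0.2, 0, 0], 0]
    - [1, [0.2, 0, 0], 0]
    - [1, [0.2, 0, 0], 0]
    - [1, [0.2, 0, 0], 0]
    - [1, [0, 0, 0], 0]

```text
t: 15.37
ee_pos: [0.5348, -0.2912, 0.0687]
orientation: [0.052, 0.705, -0.053, 0.705]
ft_force: [-1.4, 0.3, 4.8]
opening: -0.0001
```

Emit:
carry_out:
  series:
    - [1, [0.1, 0, 0], 0]
    - [1, [0.1, 0, 0], 0]
    - [1, [0, 0, 0], 0]
    - [1, [0, 0, 0], 0]

```text
t: 15.7
ee_pos: [0.5349, -0.2912, 0.0684]
orientation: [0.052, 0.705, -0.053, 0.706]
ft_force: [-2.6, 2.0, 14.0]
opening: -0.0002
```

Fully in: the height stopped at 68.4 mm while force went past 4 N to 14 N. Letting go.

Emit:
carry_out:
  series:
    - [1, [-0.3, 0, 0], 0]
    - [1, [-0.8, 0, 0], 0]
    - [1, [-2, 0, 0], 0]
    - [1, [-3, 0, 0], 0]
    - [1, [-3, 0, 0], 0]
    - [1, [-3, 0, 0], 0]
    - [1, [-3, 0, 0], 0]
    - [1, [-1.5, 0, 0], 0]
    - [1, [0, 0, 0], 0]
    - [1, [0, 0, 0], 0]
    - [1, [0, 0, 0], 0]

```text
t: 16.62
ee_pos: [0.5337, -0.2903, 0.2308]
orientation: [0.053, 0.706, -0.052, 0.704]
ft_force: [0.5, 0.3, -0.1]
opening: -0.0
```

```bash
python3 st.py; python3 - <<'E'
from h import *
S=cam("side","s11.png");W=cam("wrist","w11.png")
cv2.imwrite("pics/c15.png",cv2.resize(S["frame"][155:305,225:355],None,fx=4,fy=4,interpolation=cv2.INTER_CUBIC))
E
```

```text
t 16.6167 [ 0.5337 -0.2903  0.2308] F [ 0.5  0.3 -0.1] rel pivot nestY -354.5 nestX 18.6 Z 178.8
[0.148 0.989 0.002]
```

View pics/c15.png

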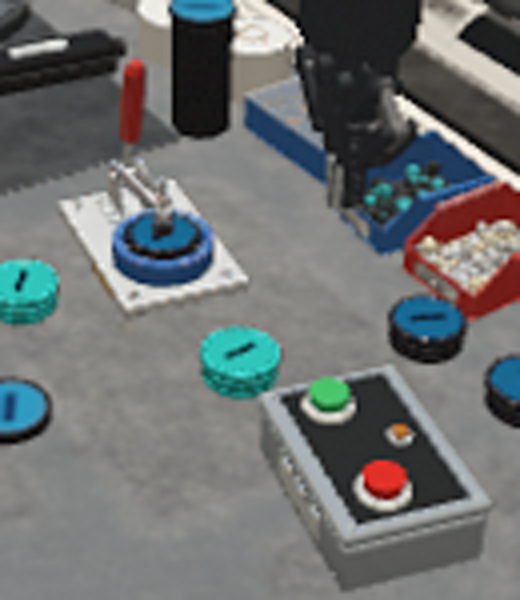

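View pics/w11.png

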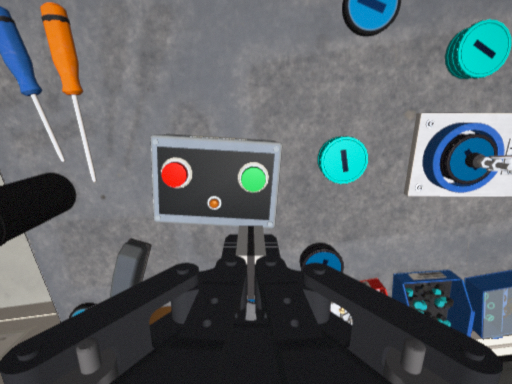

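The button is out again, the clamp is closed, the canister is home, and everything else is where it was. Handing in.

```bash
python3 -c "
from bench import robot
print(robot.close_job())"
```

```text
the job is handed in; nothing more can be done
None
```

I did all three steps in order with the shut fingers and handed the job in after about 17 s on the robot's clock. The hand-in gives no verdict.

- **Canister:** pushed down until it stopped with the fingertips at 43.7 mm. The reading stayed there while the force rose to 14 N, and the lid sits level in the guide ring in the pictures.
- **Clamp:** pushed over along its arc until it stopped, where the handle held still while the force rose from 7 to 13 N. The handle end then matched the closed position to about a pixel in the side view, and the rubber foot is on the lid.
- **Green button:** pressed until it stopped with the fingertips at 68.4 mm (about 68 mm expected), with the force going well past the 4 N needed, up to 14 N. I then let go, and it stands out again in the last picture.

**First clamp contact:** my first horizontal push on the handle jammed at about 15 N without moving it. I backed off, raised the fingers and tried again. It jammed again at about 14 N, so I followed the arc upward and the handle moved.

**Last checks:** the robot was touching nothing and the red button was never pressed. The other things in view look unmoved. The amber lamp showed no clear change after the press; I had no expected lamp behaviour to check that against.

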